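# Roll the rubber roller to the pointers of the proof bed under pressure

### The job

Set the black rubber roller for a nip check on the sprung proof bed: without grasping or lifting it, roll it along the plate towards the two pointers, leaning on it from above with a steady 8 to 14 newtons while it rolls the last couple of centimetres. Stop it square with its shaft in line with both pointers, keep that pressure on it there for about a second, then take the hand away so that it stays on the line. Be gentle (never press or push harder than 16 newtons), do not let it shoot off, and leave the other things alone.

Things in the scene. Friction and masses are not known exactly. Their poses are not given: they have to be found in the camera images.
- roller: black rubber barrel 50 mm across, 150 mm long, shaft ends 16 mm across, 30 mm long; 0.55 to 0.9 kg; lies on the plate. Origin: centre of the barrel, 25 mm above the plate and below its top line; y axis along the shaft (x, z turn as it rolls). Let go at 30 mm/s it stops within a few mm. Pushed from behind it rolls on if the tips reach below its axis, but jams if they bear higher. A tip leaning on its top line drives it at half the tip's speed.
- gauge: two bare steel blocks with pointed tips facing each other, clamped on the bed's side rails, 8 mm high. Origin: midway between the tips, at plate-top height; y axis along the line from tip to tip (tips at y = -115, +115 mm), above which the shaft must end; x axis: the direction to roll along the plate. The roller starts 50 to 110 mm on the -x side, up to 0.04 rad askew
- bed: fixed grey frame, origin under it on the table; x and y axes parallel to the gauge's; reaches x = -150 to +190 mm, y = -150 to +150 mm. Its side rails and the deck at its far end are 45 mm high, flush with the plate between them. Dark curbs across the plate's ends, at x = -146 and +130 mm, stand 6 mm (near) and 10 mm (far) above the plate
- plate: bare aluminium plate in the bed, 264 mm (bed x = -140 to +124 mm) by 228 mm, top 45 mm above the table; origin on its top, above the bed's origin. Floats level on preloaded springs: pressed with more than a few newtons it sinks straight down, a mm or so at the pressures wanted, and bottoms out after 4 mm. Plate, rubber and fingers grip each other well (friction about 0.5 to 0.7)
- tin: closed ink tin, 94 mm across, 65 mm high; origin under its centre
- spare: thin bare steel roller lying on the table, 28 mm across, 140 mm long; not the one to use
- knife: ink knife (spatula) lying on the table, 240 mm long
- tape: cardboard ring lying flat, 90 mm across, 24 mm high
- pen: marker pen lying on the table, 130 mm long
- loupe: small black magnifier standing on the bed's far deck, 38 mm across, 40 mm high; origin under its centre

How it is judged:
By the outcome, as a careful person would: the job done as asked, in the order asked, and still so for the second after the job is handed in, with the robot touching nothing.
It also fails if it takes over 56 s, if anything falls off the work surface, if the arm or the gripper's body presses on something with over 40 N, if the wrist force passes 120 N, or if a joint passes its speed limit or range.

### The arm

A 6-joint arm with a two-finger parallel gripper is mounted at the origin on the work surface. World frame = base frame: x ahead of the robot, y to its left, z up, the work surface at z = 0. Lengths are in m, angles in rad, forces in N, time in s.
With the tool pointing down it reaches from about 0.35 to 0.775 m from the base axis. Payload 5.5 kg.
Tool frame: the origin (TCP) lies midway between the tips of the shut fingers; the grasp point (between the pads) lies env.grasp_offset behind it (env.grasp_offset is the distance from the TCP to the grasp point, in m); z points along the fingers, y is the line along which they close (so a half turn about z gives the same grasp; the last joint's range is limited). The gripper opens to 85 mm and grips with 20 to 120 N. Pads are 22 mm wide; open, the fingers measure 114 mm over their backs; the gripper's body (76 mm by 85 mm) begins 54 mm behind the grasp point. The pads swing forward as they close: fully open they stand 13 mm farther back than shut.
Start: joints at [-0.14, 0.313, 0.046, 1.304, 0, 1.431], TCP at [0.575, -0, 0.231] pointing down, gripper open.
Joint ranges: [-2.76, 2.76], [-0.86, 1.69], [-1.03, 1.26], [-2.2, 2.34], [-1.47, 1.5], [-3.14, 3.14]. Speed limits (rad/s): [2.57, 2.57, 3.14, 3.14, 3.14, 3.14].

### API

Orientations are given as a unit quaternion [w, x, y, z].
In Python, from workcell import monitor, viewer, order, env gives the robot as it stands.
- The arm moves only by the tool carry_out, never from a script. Its argument "plan" is a list that holds one entry, the list of rows, each a list of 7 numbers: the turn, a rotation vector about the world's x, y, z in rad, then the shift along the world's x, y, z in mm, then the finger opening in mm, from 0 to 85.4. A call has 1 to 20 rows; each row is the pose to reach, as a shift and turn from the pose commanded when the call began; what a row does not reach only later rows make up. A row lasts 1/10 s, in which the tool goes at most 50 mm and 8.59 degrees, less where a joint would pass 70% of its speed; a pose out of reach is approached as far as the arm can. A call with a gripper value outside its range is refused whole. The fingers move at their own pace and stop on an object; "squeeze" is the grip in N (left out, the last holds). Time passes only in rows, so rows that repeat a pose let the fingers close. It gives the time, the measured TCP pose, the force, the opening and the grip force at its end, in the units of the state.
- monitor.get_state(): the state, without advancing time (a new reading comes with each control period).
- viewer.read_camera(name): name is "scene" or "side" or "wrist"; returns the picture (420x560x3 uint8, red, green, blue); there is no depth.
- viewer.calibration(name): a dict with "K" (3x3 intrinsics, pixels), "eye" and "rotation" of the camera in the world. Camera axes: x right, y down, z forward; pixel columns grow to the right and rows downward; lengths in m; the calibration is good to about 2 mm. A picture is of the moment at which its call begins: read the wrist's pose just before it. calibration takes no time and is no camera call; for the wrist camera it gives the pose at the moment of the call.
- order.hand_in(): hands the job in; it is judged then, once.
The state is a dict: "clock": time; "joint_pos": joint angles; "qvel": joint speeds; "tau": joint torques, N m; "tcp_pos": TCP position; "orientation": TCP orientation; "wrist_force": force on the tool from outside, world axes, zero at the start; "ft_torque": the same for the moment, N m; "finger_gap": finger opening in m; "grip_force": force on a finger pad.
Only numpy, scipy, OpenCV 4.12 (cv2) and the standard library are available. Lean on these libraries where they do the work, as an engineer would, in place of code of your own. Each camera call takes 0.05 s, during which the arm holds its last target. There are 200 camera calls.

## Working session

There is one attempt and no reset: what is moved stays moved. The work goes in short steps, Python scripts to look and compute and a tool call to move; the robot and the scene stay as the last step left them, time stands still between calls to the robot, and variables do not carry over. Pictures are saved under pics/ and viewed, at most 10 in all, crops included, and the job is handed in when it is done.

Besides the shell and the picture viewer there is one more tool, called after ">>>" as name(argument=value, ...) on one line, values as JSON. carry_out: Moves the arm, as the interface text tells. Its arguments: {"type":"object","properties":{"plan":{"type":"array","items":{"type":"array","items":{"type":"array","items":{"type":"number"}}}},"squeeze":{"type":"number"}},"required":["plan"]}

```bash
mkdir -p pics; cat > h.py <<'E'
import numpy as np, cv2
from workcell import monitor, viewer, order, env
def grab(n,f):
    c=viewer.calibration(n); im=viewer.read_camera(n)
    cv2.imwrite(f'pics/{f}.png',im[:,:,::-1]); return im,c
def ray(c,uv,z):
    uv=np.atleast_2d(np.asarray(uv,float)); d=np.c_[uv,np.ones(len(uv))]@np.linalg.inv(c['K']).T@np.array(c['rotation']).T
    e=np.array(c['eye']); return e+d*((z-e[2])/d[:,2])[:,None]
def proj(c,P):
    p=(np.atleast_2d(P)-np.array(c['eye']))@np.array(c['rotation'])@np.array(c['K']).T
    return p[:,:2]/p[:,2:]
E
python3 - <<'E'
from h import *
for n in ['scene','side','wrist']:
    im,c=grab(n,n+'0'); print(n,np.round(c['eye'],3).tolist(),np.round(c['rotation'],3).tolist(),np.round(c['K'],1).tolist())
    np.savez(f'pics/{n}0.npz',K=c['K'],eye=c['eye'],rotation=c['rotation'])
print(monitor.get_state(), env.grasp_offset)
a=[cv2.imread(f'pics/{n}0.png') for n in ['scene','wrist']]
E
```

```text
scene [1.44, -0.075, 0.838] [-0.309, 0.674, 0.609, -0.281] [[518.2, 0.0, 279.6], [0.0, 518.2, 205.2], [0.0, 0.0, 1.0]]
side [0.244, 0.452, 0.747] [0.096, -0.29, 0.901, -0.308] [[441.8, 0.0, 272.1], [0.0, 441.8, 208.5], [0.0, 0.0, 1.0]]
wrist [0.574, 0.079, 0.374] [0.154, 0.988, -0.0, -0.001] [[364.2, 0.0, 282.5], [0.0, 364.2, 215.5], [0.0, 0.0, 1.0]]
{'clock': 0.15, 'joint_pos': array([-1.39593124e-01,  3.13832880e-01,  4.52763110e-02,  1.30362020e+00,
       -1.86158945e-05,  1.43119341e+00]), 'qvel': array([ 0.00108789, -0.00305006,  0.00137591,  0.00087874, -0.00029824,
        0.00034323]), 'tau': array([ 1.76330479e-03, -4.81067133e+01,  2.98815805e+01,  1.39078675e-02,
       -1.10673584e-04, -5.56924022e-05]), 'tcp_pos': array([5.74625774e-01, 4.12634872e-05, 2.30625766e-01]), 'orientation': array([-5.45621007e-04,  7.07103146e-01,  7.07110079e-01, -4.22834205e-04]), 'wrist_force': array([ 0.49345181,  0.04048915, -0.29391188]), 'ft_torque': array([-0.01175804,  0.02728863,  0.01678941]), 'grip_force': 0.0, 'finger_gap': 0.08516200054206775} 0.0187
```

```bash
python3 - <<'E'
s=open('h.py').read()
s=s.replace("    c=viewer.calibration(n); im","    c=dict(viewer.calibration(n)); q=np.array(c['rotation']); c['rotation']=Rotation.from_quat(np.r_[q[1:],q[0]]).as_matrix(); np.savez(f'pics/{f}.npz',**c); im").replace("import numpy as np, cv2","import numpy as np, cv2\nfrom scipy.spatial.transform import Rotation")
open('h.py','w').write(s)
E
python3 - <<'E'
from h import *
for n in ['scene','side','wrist']:
    im,c=grab(n,n+'1'); print(n,c['rotation'].round(2).tolist())
E
```

```text
scene [[0.1, 0.65, -0.76], [0.99, -0.07, 0.08], [-0.0, -0.76, -0.65]]
side [[-0.81, -0.46, 0.35], [-0.58, 0.64, -0.5], [0.01, -0.61, -0.79]]
wrist [[1.0, 0.0, -0.0], [-0.0, -0.95, -0.3], [-0.0, 0.3, -0.95]]
```

View pics/scene0.png

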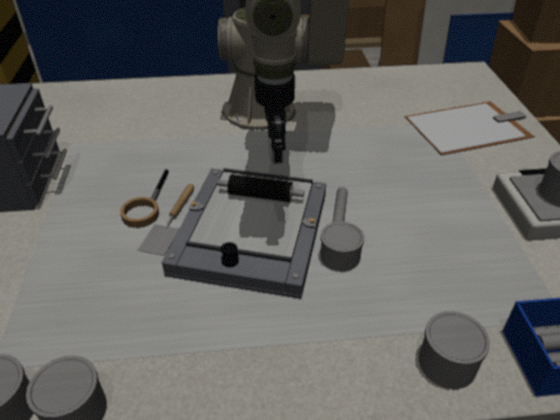

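View pics/wrist0.png

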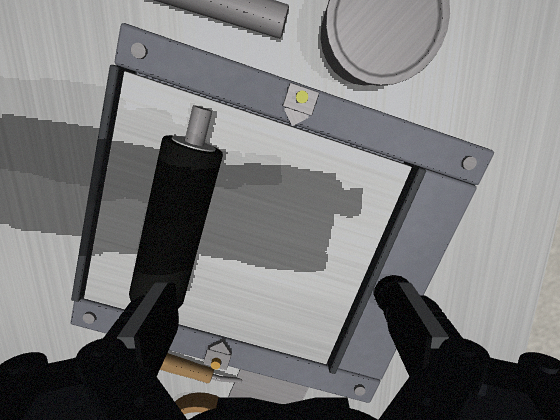

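View pics/side0.png

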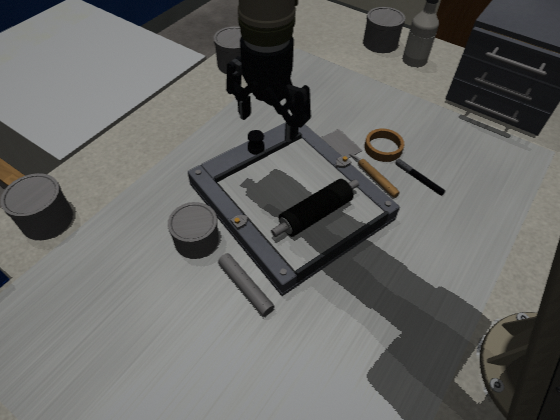

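The wrist view shows it all. The roller lies at left, its upper shaft end near (202,107). The pointer tips are near (294,125) and (222,341), and the roll direction runs right and slightly down. I'll zoom in on the tips and shaft.

```bash
python3 - <<'E'
import cv2,numpy as np
im=cv2.imread('pics/wrist1.png'); im=np.clip(im.astype(float)*1.5,0,255).astype('uint8')
cr=lambda x,y,w,h,s: cv2.resize(im[y:y+h,x:x+w],None,fx=s,fy=s,interpolation=cv2.INTER_CUBIC)
a=cr(275,75,50,60,5); b=cr(195,325,50,60,5); c=cr(145,85,60*1+40,60,5)[:, :300]
c=cr(155,95,80,75,4); d=cr(110,265,80,75,4)
top=np.hstack([a,b]); bot=np.hstack([c,d])
W=max(top.shape[1],bot.shape[1]); p=lambda z:np.pad(z,((0,0),(0,W-z.shape[1]),(0,0)))
o=np.vstack([p(top),p(bot)]); print(o.shape, a.shape,c.shape); cv2.imwrite('pics/crop1.png',o)
E
```

```text
(600, 640, 3) (300, 250, 3) (300, 320, 3)
```

View pics/crop1.png

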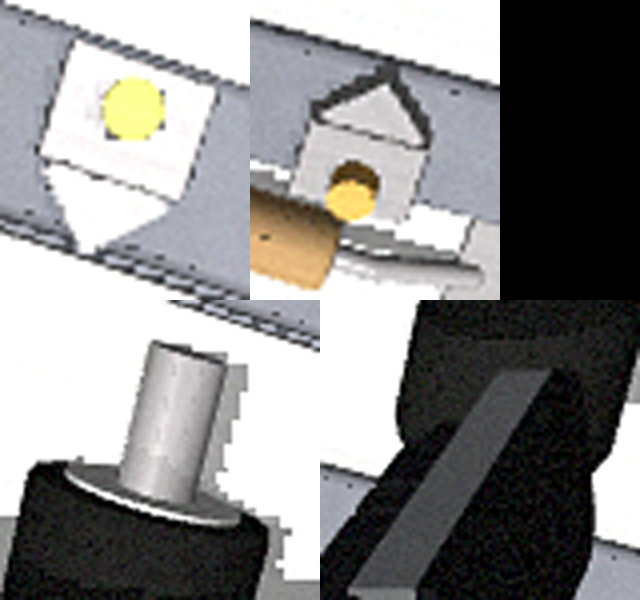

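```bash
cat > m.py <<'E'
from h import *
def axis(im,c,rows,x0,x1,z=.07,thr=60):
    L=[];R=[]
    for r in rows:
        k=np.where(im[r,x0:x1].max(1)<thr)[0]
        L.append((k[0]+x0-.5,r));R.append((k[-1]+x0+.5,r))
    nrm=[]
    for S in (L,R):
        S=np.array(S,float); p=np.polyfit(S[:,1],S[:,0],1); print('resid',np.abs(np.polyval(p,S[:,1])-S[:,0]).max())
        u=[(np.polyval(p,rows[0]),rows[0]),(np.polyval(p,rows[-1]),rows[-1])]
        d=np.c_[np.array(u),np.ones(2)]@np.linalg.inv(c['K']).T@c['rotation'].T
        n=np.cross(d[0],d[1]); nrm.append(n/np.linalg.norm(n))
    n=nrm[0]+nrm[1]; w=np.arcsin(np.linalg.norm(np.cross(*nrm)))
    n/=np.linalg.norm(n); e=np.array(c['eye'])
    # points on plane n.(p-e)=0 with z; p = p0 + t*d
    d=np.cross(n,[0,0,1]); d/=np.linalg.norm(d); d*=np.sign(d[1])
    m=n[:2]; p0=e[:2]-m*(n[2]*(z-e[2]))/(m@m)
    dist=np.linalg.norm(np.cross(np.r_[p0,z]-e,d)); print('apparent radius mm',1e3*dist*np.sin(w/2))
    return p0,d[:2]
E
python3 - <<'E'
from m import *
c=np.load('pics/wrist1.npz'); im=cv2.imread('pics/wrist1.png')[:,:,::-1]
t=ray(c,[(292,125.4),(223,341.4)],.053); print('tips z53',t[:,:2].round(4).tolist(),np.linalg.norm(t[0]-t[1]))
O=t.mean(0)[:2]; y=(t[0]-t[1])[:2]; y/=np.linalg.norm(y); x=np.array([y[1],-y[0]])
print('O',O,'yaw',np.arctan2(x[1],x[0]))
cor=ray(c,[(124,24),(493,153),(372,402),(71,325)],.045)[:,:2]
for i in range(4): print('side',np.linalg.norm(cor[i]-cor[i-1]).round(4))
for a,b in((0,1),(3,2)): print('bed yaw',np.arctan2(*(cor[b]-cor[a])[::-1]))
print('corners in gauge',[((q-O)@x).round(4) for q in cor],[((q-O)@y).round(4) for q in cor])
p0,d=axis(im,c,np.arange(165,265),110,260)
print('roller dir vs y', np.arctan2(-d@x, d@y) )
f=lambda p:((p-O)@x,(p-O)@y)
s=ray(c,[(202,107.5),(194.6,144.3)],.07)[:,:2]; print('shaft end, barrel end in gauge',[f(q) for q in s])
t0=(-((p0-O)@y))/(d@y); print('axis at y=0: x=',(p0+d*t0-O)@x)
t1=((s[1]-p0)@d); ctr=p0+d*(t1-.075); print('centre est',ctr,f(ctr))
E
```

```text
tips z53 [[0.5814, 0.057], [0.5112, -0.1618]] 0.2297800523100974
O [ 0.54627988 -0.05243652] yaw -0.31044692924410816
side 0.2993
side 0.3347
side 0.2944
side 0.3392
bed yaw -0.3173014460413961
bed yaw -0.3029577093190795
corners in gauge [np.float64(-0.1548), np.float64(0.1799), np.float64(0.1822), np.float64(-0.157)] [np.float64(0.1489), np.float64(0.1466), np.float64(-0.1478), np.float64(-0.1503)]
resid 0.5099789978997933
resid 0.5087248724872495
apparent radius mm 24.959381985915712
roller dir vs y 0.001111992418120328
shaft end, barrel end in gauge [(np.float64(-0.07375692363653079), np.float64(0.10710100604836788)), (np.float64(-0.07255696303257647), np.float64(0.07689292775304257))]
axis at y=0: x= -0.07383692699724646
centre est [ 0.47654837 -0.02807882] (np.float64(-0.07383903028254836), np.float64(0.001891455733601929))
```

>>> carry_out(plan=[[[0,0,0.126,-14,-1.3,-8,85.4],[0,0,0.252,-29,-2.7,-16,85.4],[0,0,0.378,-43,-4,-24,85.4],[0,0,0.504,-58,-5.4,-32,85.4],[0,0,0.631,-72,-6.7,-40,85.4],[0,0,0.757,-86,-8,-48,85.4],[0,0,0.883,-101,-9.4,-56,85.4],[0,0,1.009,-115,-10.7,-64,85.4],[0,0,1.135,-130,-12,-72,85.4],[0,0,1.261,-144,-13.4,-80,85.4],[0,0,1.261,-144,-13.4,-80,85.4],[0,0,1.261,-144,-13.4,-80,85.4]]])

```text
clock: 1.5
tcp_pos: [0.4315, -0.0135, 0.1517]
orientation: [0.0, 0.156, 0.988, 0.0]
wrist_force: [0.2, -0.3, -0.2]
finger_gap: 0.0855
grip_force: 0.0
```

```bash
python3 - <<'E'
from m import *
im,c=grab('wrist','wrist2'); s=monitor.get_state(); print(s['tcp_pos'],s['wrist_force'],Rotation.from_quat(np.r_[s['orientation'][1:],s['orientation'][0]]).as_matrix().round(4).tolist())
E
```

```text
[ 0.43208966 -0.0135631   0.15192126] [0.9575303  0.80922553 0.17160321] [[-0.9516, 0.3073, 0.0016], [0.3073, 0.9516, -0.0002], [-0.0016, 0.0003, -1.0]]
```

View pics/wrist2.png

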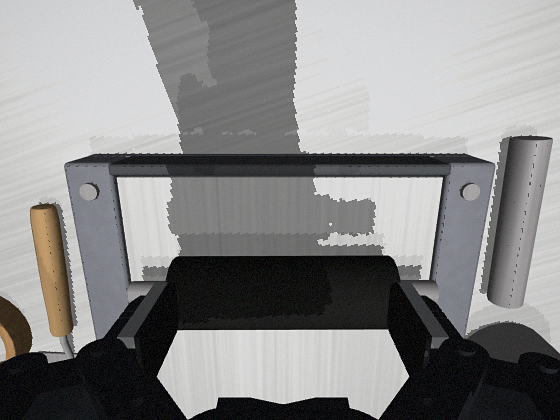

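>>> carry_out(plan=[[[0,0,0.002,-4.8,1.5,-15,85.4],[0,0,0.002,-4.8,1.5,-30,85.4],[0,0,0.002,-4.8,1.5,-45,85.4],[0,0,0.002,-4.8,1.5,-60,85.4],[0,0,0.002,-4.8,1.5,-75,85.4],[0,0,0.002,-4.8,1.5,-90,85.4],[0,0,0.002,-4.8,1.5,-103,85.4],[0,0,0.002,-4.8,1.5,-103,85.4],[0,0,0.002,-4.8,1.5,-103,85.4]]])

```text
clock: 2.45
tcp_pos: [0.4271, -0.012, 0.0487]
orientation: [0.0, 0.154, 0.988, 0.0]
wrist_force: [0.5, 0.9, 0.1]
finger_gap: 0.0855
grip_force: 0.0
```

```bash
python3 - <<'E'
from m import *
im,c=grab('wrist','wrist3'); grab('side','side3'); s=monitor.get_state(); print(s['tcp_pos'],s['wrist_force'],s['clock'])
w=cv2.imread('pics/wrist3.png'); b=cv2.imread('pics/side3.png')[90:260,180:420]
b=cv2.resize(b,None,fx=1.6,fy=1.6); h=np.zeros((420,384,3),'uint8'); h[:272]=b
o=np.hstack([w[:,80:480],h]); cv2.imwrite('pics/c3.png',np.clip(o*1.6,0,255).astype('uint8'))
E
```

```text
[ 0.4273323  -0.01207019  0.04912382] [0.7757913  0.18033217 0.5628309 ] 2.55
```

View pics/c3.png

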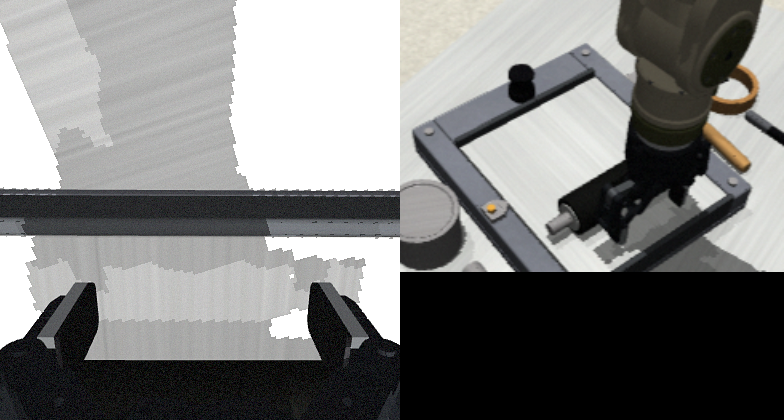

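>>> carry_out(plan=[[[0,0,0,2.9,-0.9,0,85.4],[0,0,0,5.7,-1.8,0,85.4],[0,0,0,8.6,-2.7,0,85.4],[0,0,0,10.5,-3.4,0,85.4],[0,0,0,11.9,-3.8,0,85.4],[0,0,0,13.3,-4.3,0,85.4],[0,0,0,14.8,-4.7,0,85.4],[0,0,0,16.2,-5.2,0,85.4],[0,0,0,17.6,-5.6,0,85.4],[0,0,0,19,-6.1,0,85.4],[0,0,0,20.5,-6.6,0,85.4],[0,0,0,21.9,-7,0,85.4],[0,0,0,23.3,-7.5,0,85.4]]])

```text
clock: 3.85
tcp_pos: [0.4497, -0.0194, 0.0483]
orientation: [0.0, 0.153, 0.988, 0.0]
wrist_force: [-0.6, -0.7, 0.7]
finger_gap: 0.0855
grip_force: 0.3
```

```bash
python3 - <<'E'
from m import *
s=monitor.get_state(); print(s['tcp_pos'],s['wrist_force'],s['clock'])
im,c=grab('side','side4'); O=np.array([.5463,-.0524]);x=np.array([.952,-.305]);y=np.array([.305,.952])
g=lambda X,Y,z:np.r_[O+x*X+y*Y,z]
# brighten shaft end +y region
print(proj(c,[g(-.074,.105,.07),g(-.06,.105,.07),g(-.05,.105,.07)]))
E
```

```text
[ 0.44966773 -0.01943989  0.0483206 ] [-0.63352028 -0.65298248  0.67912222] 3.85
[[273.97837496 233.54853556]
 [269.49328085 228.57237741]
 [266.33473611 225.06800988]]
```

>>> carry_out(plan=[[[0,0,0,1.9,-0.6,0,85.4],[0,0,0,3.8,-1.2,0,85.4],[0,0,0,5.7,-1.8,0,85.4],[0,0,0,7.6,-2.4,0,85.4],[0,0,0,9.5,-3.1,0,85.4],[0,0,0,11.4,-3.7,0,85.4],[0,0,0,13.3,-4.3,0,85.4],[0,0,0,15.2,-4.9,0,85.4]]])

```text
clock: 4.7
tcp_pos: [0.4649, -0.0244, 0.0483]
orientation: [0.0, 0.153, 0.988, 0.0]
wrist_force: [-0.9, 0.1, 0.7]
finger_gap: 0.0852
grip_force: 0.3
```

```bash
cat > t.py <<'E'
from m import *
import sys
O=np.array([.5463,-.0524]);x=np.array([.952,-.305]);y=np.array([.305,.952])
g=lambda X,Y,z:np.r_[O+x*X+y*Y,z]
def track(tag,Y0=.09):
    for n,Ys in(('side',.092),('scene',-.09)):
        a=cv2.imread(f'pics/{n}1.png'); im,c=grab(n,n+tag); b=im[:,:,::-1].copy()
        u,v=proj(c,g(-.0738,Ys+.0019,.07))[0].round().astype(int); r=9
        m=cv2.matchTemplate(b,a[v-r:v+r+1,u-r:u+r+1],cv2.TM_CCOEFF_NORMED)
        Xs=np.arange(-.09,.02,.001)
        P=proj(c,np.array([g(X,Ys+.0019,.07) for X in Xs]))-r
        P+=np.array([u,v])-proj(c,g(-.0738,Ys+.0019,.07))[0]
        sc=cv2.remap(m,P[:,:1].astype('float32'),P[:,1:].astype('float32'),cv2.INTER_LINEAR).ravel()
        i=sc.argmax(); print(n,'roller X mm',1e3*Xs[i].round(4),'score',sc[i].round(3))
s=monitor.get_state(); p=s['tcp_pos'][:2]-O
print('tcp gauge',(p@x).round(4),(p@y).round(4),s['tcp_pos'][2].round(4),'F',s['wrist_force'].round(1),s['clock'])
track(sys.argv[1])
E
python3 t.py 5
```

```text
tcp gauge -0.0861 0.0019 0.0483 F [-0.9  0.1  0.7] 4.7
side roller X mm -52.0 score 0.938
scene roller X mm -50.0 score 0.982
```

>>> carry_out(plan=[[[0,0,0,1.9,-0.6,0,85.4],[0,0,0,4,-1.3,0,85.4],[0,0,0,6.1,-2,0,85.4],[0,0,0,8.2,-2.6,0,85.4],[0,0,0,10.3,-3.3,0,85.4],[0,0,0,12.4,-4,0,85.4],[0,0,0,14.3,-4.6,0,85.4],[0,0,0,16.2,-5.2,0,85.4],[0,0,0,18.1,-5.8,0,85.4],[0,0,0,19.8,-6.3,0,85.4],[0,0,0,21.2,-6.8,0,85.4],[0,0,0,22.4,-7.2,0,85.4],[0,0,0,23.4,-7.5,0,85.4],[0,0,0,24.2,-7.8,0,85.4],[0,0,0,24.8,-7.9,0,85.4],[0,0,0,25.2,-8.1,0,85.4]]])

```text
clock: 6.4
tcp_pos: [0.4899, -0.0324, 0.0483]
orientation: [-0.0, 0.153, 0.988, 0.0]
wrist_force: [0.5, -0.1, 0.6]
finger_gap: 0.0851
grip_force: 0.3
```

```bash
python3 t.py 6
```

```text
tcp gauge -0.0598 0.0018 0.0483 F [ 0.5 -0.1  0.6] 6.4
side roller X mm -26.0 score 0.927
scene roller X mm -25.0 score 0.976
```

>>> carry_out(plan=[[[0,0,0,-7.6,2.4,0,85.4],[0,0,0,-19,6.1,0,85.4],[0,0,0,-22.8,7.3,30,85.4],[0,0,0,-22.8,7.3,70,85.4],[0,0,0,-10,3.2,110,85.4],[0,0,0,25,-8,135,85.4],[0,0,0,65,-20.8,150,85.4],[0,0,0,95.2,-30.5,150,85.4],[0,0,0,95.2,-30.5,150,85.4],[0,0,0,95.2,-30.5,150,85.4],[0,0,0,95.2,-30.5,150,85.4]]])

```text
clock: 7.6
tcp_pos: [0.5833, -0.0622, 0.1978]
orientation: [-0.001, 0.153, 0.988, 0.0]
wrist_force: [0.3, 1.2, 0.9]
finger_gap: 0.0854
grip_force: 0.0
```

```bash
python3 t.py 7; python3 -c "
from m import *
grab('wrist','wrist7')
im=cv2.imread('pics/wrist7.png');cv2.imwrite('pics/w7b.png',np.clip(im*1.4,0,255).astype('uint8'))"
```

```text
tcp gauge 0.0382 0.0019 0.1978 F [0.3 1.2 0.9] 7.6
side roller X mm -26.0 score 0.924
scene roller X mm -25.0 score 0.976
```

View pics/w7b.png

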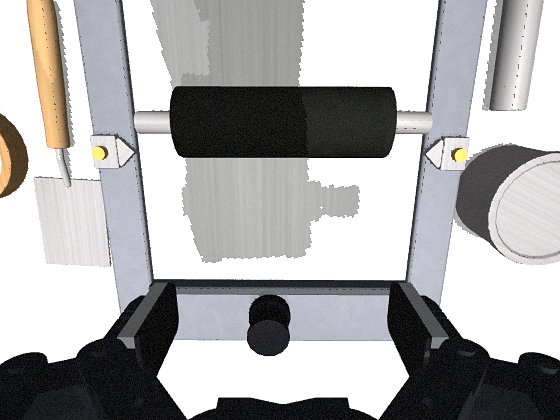

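The roller shows at rows 87 to 157, columns 171 to 396. The tips are near (133,152) and (425,152). Measuring now.

```bash
cat > w.py <<'E'
from m import *
import sys
def run(tag,tA,tB,c0,c1,r0,r1):
    c=dict(np.load(f'pics/{tag}.npz')); im=cv2.imread(f'pics/{tag}.png')[:,:,::-1]
    T=np.array([[0,1,0],[1,0,0],[0,0,1.]]); ct=dict(K=T@c['K']@T,rotation=c['rotation']@T,eye=c['eye'])
    p0,d=axis(im.transpose(1,0,2),ct,np.arange(c0,c1),r0,r1,thr=45)
    t=ray(c,[tA,tB],.053)[:,:2]; O=t.mean(0); y=t[0]-t[1]; L=np.linalg.norm(y); y/=L
    if y[1]<0: y=-y
    x=np.array([y[1],-y[0]]); print('tips',L.round(4),'O',O.round(4),'yaw',np.arctan2(x[1],x[0]).round(4))
    d=d*np.sign(d@y); f=lambda Y:((p0+d*((Y-(p0-O)@y)/(d@y))-O)@x*1e3).round(2)
    print('roller X at y=-100,0,100',f(-.1),f(0),f(.1))
    return c
if __name__=='__main__': 
    a=sys.argv; run(a[1],eval(a[2]),eval(a[3]),*map(int,a[4:8]))
E
python3 w.py wrist7 "(133.5,152)" "(425,152)" 185 385 75 170
python3 - <<'E'
import cv2
im=cv2.imread('pics/wrist7.png',0)
for r in range(147,158): print(r,im[r,124:142:1].tolist(),im[r,418:436].tolist())
E
```

```text
resid 0.534386859671514
resid 0.9800000000000466
apparent radius mm 24.85312390368277
tips 0.2297 O [ 0.5449 -0.0526] yaw -0.3079
roller X at y=-100,0,100 -23.6 -23.39 -23.19
147 [170, 167, 175, 173, 144, 43, 43, 48, 54, 61, 109, 93, 69, 34, 21, 224, 208, 206] [220, 218, 229, 56, 33, 62, 97, 103, 115, 131, 63, 50, 54, 46, 112, 180, 173, 172]
148 [171, 170, 169, 168, 167, 141, 76, 46, 50, 54, 61, 103, 67, 30, 33, 211, 212, 207] [222, 221, 217, 6, 38, 63, 62, 62, 63, 62, 50, 53, 45, 111, 180, 172, 171, 172]
149 [170, 169, 163, 164, 166, 170, 175, 77, 48, 45, 56, 55, 45, 34, 35, 210, 215, 207] [220, 221, 213, 24, 39, 72, 101, 61, 58, 53, 47, 47, 114, 178, 173, 172, 174, 175]
150 [171, 162, 167, 166, 163, 164, 173, 181, 75, 42, 54, 53, 52, 29, 29, 153, 214, 206] [219, 217, 219, 31, 38, 74, 104, 57, 46, 51, 39, 112, 181, 172, 175, 174, 172, 171]
151 [167, 166, 166, 163, 163, 168, 171, 171, 178, 116, 51, 53, 51, 51, 40, 160, 215, 206] [218, 222, 145, 25, 43, 54, 56, 46, 48, 41, 114, 178, 176, 171, 174, 170, 170, 166]
152 [168, 163, 168, 163, 165, 173, 167, 171, 174, 180, 51, 43, 51, 41, 39
[... 272 characters left out ...]
6]
154 [162, 160, 167, 169, 167, 170, 172, 171, 73, 40, 62, 116, 95, 63, 36, 53, 227, 208] [218, 230, 60, 31, 52, 61, 57, 43, 186, 179, 174, 173, 172, 173, 166, 170, 175, 174]
155 [159, 168, 173, 170, 170, 172, 172, 110, 38, 90, 122, 114, 97, 66, 36, 62, 226, 209] [220, 228, 56, 34, 70, 60, 71, 46, 79, 186, 177, 172, 167, 169, 173, 177, 173, 167]
156 [167, 169, 167, 170, 169, 174, 110, 38, 58, 137, 126, 114, 101, 60, 35, 36, 217, 209] [218, 224, 51, 32, 66, 101, 113, 108, 41, 116, 179, 174, 173, 173, 174, 172, 169, 172]
157 [169, 168, 167, 172, 172, 107, 37, 49, 78, 137, 119, 116, 106, 69, 39, 34, 215, 211] [216, 218, 28, 35, 69, 105, 117, 126, 88, 43, 109, 176, 172, 175, 172, 171, 173, 171]
```

```bash
python3 w.py wrist7 "(133.5,152.2)" "(425.7,153.8)" 185 385 75 170; python3 -c "
from m import *
s=monitor.get_state();q=s['orientation'];M=Rotation.from_quat(np.r_[q[1:],q[0]]).as_matrix();print(s['tcp_pos'],M.round(4).tolist())"
```

```text
resid 0.534386859671514
resid 0.9800000000000466
apparent radius mm 24.85312390368277
tips 0.2304 O [ 0.5458 -0.0525] yaw -0.3134
roller X at y=-100,0,100 -23.84 -24.18 -24.52
[ 0.583954   -0.06240723  0.19840409] [[-0.9531, 0.3027, -0.0006], [0.3027, 0.9531, 0.0003], [0.0007, 0.0001, -1.0]]
```

>>> carry_out(plan=[[[0,0,-0.0045,-24,7.7,0,85.4],[0,0,-0.0045,-48,15.3,-10,85.4],[0,0,-0.0045,-71.4,23,-35,85.4],[0,0,-0.0045,-71.4,23,-65,85.4],[0,0,-0.0045,-71.4,23,-90,85.4],[0,0,-0.0045,-71.4,23,-102,85.4],[0,0,-0.0045,-71.4,23,-106,85.4],[0,0,-0.0045,-71.4,23,-106,85.4],[0,0,-0.0045,-71.4,23,-106,85.4]]])

```text
clock: 8.65
tcp_pos: [0.5147, -0.0402, 0.0934]
orientation: [0.001, 0.156, 0.988, -0.0]
wrist_force: [-0.1, 0.7, 0.5]
finger_gap: 0.0851
grip_force: 0.0
```

```bash
sed -i 's/^O=.*/O=np.array([.546,-.0525]);x=np.array([.9517,-.307]);y=np.array([.307,.9517])/' t.py; python3 t.py 8; python3 -c "
from m import *
s=monitor.get_state();q=s['orientation'];M=Rotation.from_quat(np.r_[q[1:],q[0]]).as_matrix();print(s['tcp_pos'],s['wrist_force'],M.round(4).tolist())"
```

```text
tcp gauge -0.0336 0.0021 0.0934 F [-0.1  0.7  0.5] 8.65
side roller X mm -26.0 score 0.926
scene roller X mm -25.0 score 0.974
[ 0.51476771 -0.04018431  0.09347388] [-0.16180373 -0.76205671  0.01191037] [[-0.9516, 0.3073, 0.0021], [0.3073, 0.9516, -0.0004], [-0.0022, 0.0003, -1.0]]
```

>>> carry_out(plan=[[[0,0,0,-1.2,0.4,-3,85.4],[0,0,0,-2.3,0.7,-6,85.4],[0,0,0,-2.3,0.7,-8,85.4],[0,0,0,-2.3,0.7,-9,85.4],[0,0,0,-2.3,0.7,-9,85.4]]])

```text
clock: 9.25
tcp_pos: [0.5113, -0.0392, 0.0831]
orientation: [-0.0, 0.156, 0.988, 0.0]
wrist_force: [-0.6, -0.2, -0.7]
finger_gap: 0.0855
grip_force: 0.0
```

>>> carry_out(plan=[[[0,0,0,1,-0.3,-0.3,85.4],[0,0,0,1,-0.3,-0.6,85.4],[0,0,0,1,-0.3,-0.9,85.4],[0,0,0,1,-0.3,-0.9,85.4]]])

```text
clock: 9.65
tcp_pos: [0.5125, -0.0395, 0.0824]
orientation: [0.0, 0.156, 0.988, 0.0]
wrist_force: [-0.9, -0.2, 0.1]
finger_gap: 0.0855
grip_force: 0.0
```

>>> carry_out(plan=[[[0,0,0,0,0,-0.3,85.4],[0,0,0,0,0,-0.6,85.4],[0,0,0,0,0,-0.6,85.4]]])

```text
clock: 9.95
tcp_pos: [0.5124, -0.0395, 0.0818]
orientation: [-0.0, 0.156, 0.988, 0.0]
wrist_force: [-0.6, 0.1, -0.4]
finger_gap: 0.0855
grip_force: 0.0
```

>>> carry_out(plan=[[[0,0,0,0,0,-0.3,85.4],[0,0,0,0,0,-0.6,85.4],[0,0,0,0,0,-0.6,85.4]]])

```text
clock: 10.25
tcp_pos: [0.5126, -0.0395, 0.0814]
orientation: [0.0, 0.156, 0.988, 0.0]
wrist_force: [0.1, -0.5, 0.6]
finger_gap: 0.0853
grip_force: 0.4
```

>>> carry_out(plan=[[[0,0,0,0,0,-0.3,85.4],[0,0,0,0,0,-0.6,85.4],[0,0,0,0,0,-0.6,85.4]]])

```text
clock: 10.55
tcp_pos: [0.5128, -0.0396, 0.0811]
orientation: [0.0, 0.155, 0.988, -0.0]
wrist_force: [-0.1, 0.8, 4.8]
finger_gap: 0.0857
grip_force: 2.3
```

>>> carry_out(plan=[[[0,0,0,0,0,-0.2,85.4],[0,0,0,0,0,-0.4,85.4],[0,0,0,0,0,-0.4,85.4]]])

```text
clock: 10.85
tcp_pos: [0.5129, -0.0397, 0.0808]
orientation: [0.001, 0.156, 0.988, -0.0]
wrist_force: [-0.8, 0.2, 6.4]
finger_gap: 0.0851
grip_force: 3.2
```

>>> carry_out(plan=[[[0,0,0,0,0,-0.3,85.4],[0,0,0,0,0,-0.6,85.4],[0,0,0,0,0,-0.6,85.4],[0,0,0,0,0,-0.6,85.4]]])

```text
clock: 11.25
tcp_pos: [0.5132, -0.0398, 0.0806]
orientation: [0.001, 0.156, 0.988, -0.0]
wrist_force: [-1.3, 0.2, 8.8]
finger_gap: 0.0854
grip_force: 4.1
```

>>> carry_out(plan=[[[0,0,0,0,0,-0.3,85.4],[0,0,0,0,0,-0.5,85.4],[0,0,0,1,-0.3,-0.5,85.4],[0,0,0,2.4,-0.8,-0.5,85.4],[0,0,0,4.3,-1.4,-0.5,85.4]]])

```text
clock: 11.75
tcp_pos: [0.518, -0.0413, 0.0806]
orientation: [0.002, 0.156, 0.988, -0.0]
wrist_force: [-1.5, -0.4, 10.7]
finger_gap: 0.0851
grip_force: 5.5
```

```bash
python3 t.py 9
```

```text
tcp gauge -0.0301 0.0021 0.0806 F [-1.5 -0.4 10.7] 11.75
side roller X mm -23.0 score 0.927
scene roller X mm -20.0 score 0.969
```

>>> carry_out(plan=[[[0,0,0,1.9,-0.6,0,85.4],[0,0,0,3.8,-1.2,0,85.4],[0,0,0,5.7,-1.8,0,85.4],[0,0,0,7.6,-2.5,0,85.4],[0,0,0,9.5,-3.1,0,85.4]]])

```text
clock: 12.35
tcp_pos: [0.5281, -0.0445, 0.0809]
orientation: [0.002, 0.156, 0.988, -0.0]
wrist_force: [-0.6, -0.1, 11.9]
finger_gap: 0.0856
grip_force: 5.5
```

```bash
python3 t.py 10
```

```text
tcp gauge -0.0195 0.0021 0.0809 F [-0.6 -0.1 11.9] 12.35
side roller X mm -19.0 score 0.911
scene roller X mm -16.0 score 0.974
```

>>> carry_out(plan=[[[0,0,0,1.9,-0.6,0,85.4],[0,0,0,3.8,-1.2,0.1,85.4],[0,0,0,5.7,-1.8,0.1,85.4],[0,0,0,7.6,-2.5,0.1,85.4],[0,0,0,9.5,-3.1,0.1,85.4]]])

```text
clock: 12.95
tcp_pos: [0.5375, -0.0475, 0.0809]
orientation: [0.002, 0.156, 0.988, -0.0]
wrist_force: [-0.9, 0.3, 11.4]
finger_gap: 0.0858
grip_force: 5.3
```

>>> carry_out(plan=[[[0,0,0,1.9,-0.6,0,85.4],[0,0,0,3.8,-1.2,0,85.4],[0,0,0,5.7,-1.8,0,85.4],[0,0,0,7.6,-2.5,0,85.4],[0,0,0,9.5,-3.1,0,85.4]]])

```text
clock: 13.45
tcp_pos: [0.547, -0.0506, 0.0809]
orientation: [0.002, 0.155, 0.988, -0.0]
wrist_force: [-0.2, 0.4, 10.7]
finger_gap: 0.0854
grip_force: 5.3
```

```bash
python3 t.py 12
```

```text
tcp gauge 0.0003 0.0022 0.0809 F [-0.2  0.4 10.7] 13.45
side roller X mm -9.0 score 0.917
scene roller X mm -5.0 score 0.971
```

>>> carry_out(plan=[[[0,0,0,1.8,-0.6,0,85.4],[0,0,0,3.5,-1.1,0,85.4],[0,0,0,5.1,-1.7,0,85.4],[0,0,0,6.6,-2.1,0,85.4],[0,0,0,7.8,-2.5,0,85.4]]])

```text
clock: 14.05
tcp_pos: [0.5548, -0.0531, 0.0809]
orientation: [0.002, 0.155, 0.988, -0.0]
wrist_force: [0.7, 0.8, 9.7]
finger_gap: 0.0855
grip_force: 4.8
```

>>> carry_out(plan=[[[0,0,0,1,-0.3,-0.1,85.4],[0,0,0,1.9,-0.6,-0.2,85.4],[0,0,0,2.6,-0.8,-0.3,85.4],[0,0,0,2.8,-0.9,-0.3,85.4],[0,0,0,2.8,-0.9,-0.3,85.4]]])

```text
clock: 14.55
tcp_pos: [0.5578, -0.0541, 0.0806]
orientation: [0.002, 0.156, 0.988, -0.0]
wrist_force: [0.6, 0.1, 10.1]
finger_gap: 0.0852
grip_force: 4.8
```

```bash
python3 t.py 14; python3 - <<'E'
import cv2,numpy as np
a=cv2.imread('pics/scene14.png')[160:240,180:340]; b=cv2.imread('pics/side14.png')[130:250,210:370]
z=lambda i:cv2.resize(i,None,fx=4.9,fy=4.9,interpolation=cv2.INTER_CUBIC)
a=cv2.resize(a,(784,392),interpolation=cv2.INTER_CUBIC)
b=cv2.resize(b[20:100,10:130],(300,200),interpolation=cv2.INTER_CUBIC)
o=np.zeros((592,784,3),'uint8');o[:392]=a;o[392:,:300]=b
cv2.imwrite('pics/c14.png',np.clip(o*1.5,0,255).astype('uint8'))
E
```

```text
tcp gauge 0.0117 0.0021 0.0806 F [ 0.6  0.1 10.1] 14.55
side roller X mm -3.0 score 0.923
scene roller X mm -1.0 score 0.971
```

View pics/c14.png

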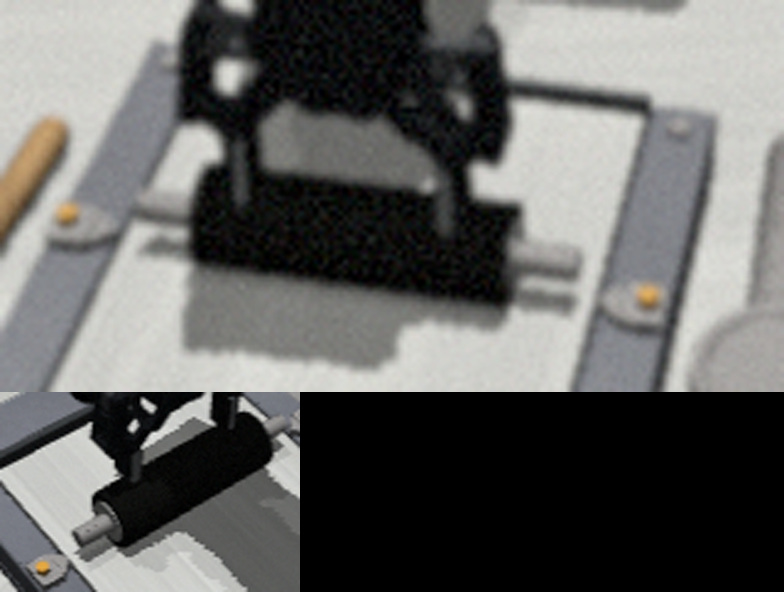

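Both estimates put the shaft about 0.4 mm short of the line: tracking in the scene and side views, and the tip's travel. I'll nudge it, hold for over a second, then lift straight up.

>>> carry_out(plan=[[[0,0,0,0.4,-0.1,-0.1,85.4],[0,0,0,0.7,-0.2,-0.1,85.4],[0,0,0,0.7,-0.2,-0.1,85.4],[0,0,0,0.7,-0.2,-0.1,85.4],[0,0,0,0.7,-0.2,-0.1,85.4],[0,0,0,0.7,-0.2,-0.1,85.4],[0,0,0,0.7,-0.2,-0.1,85.4],[0,0,0,0.7,-0.2,-0.1,85.4],[0,0,0,0.7,-0.2,-0.1,85.4],[0,0,0,0.7,-0.2,-0.1,85.4],[0,0,0,0.7,-0.2,-0.1,85.4],[0,0,0,0.7,-0.2,-0.1,85.4],[0,0,0,0.7,-0.2,-0.1,85.4]]])

```text
clock: 15.95
tcp_pos: [0.5585, -0.0543, 0.0805]
orientation: [0.002, 0.155, 0.988, -0.0]
wrist_force: [2.6, -0.1, 9.2]
finger_gap: 0.0854
grip_force: 4.9
```

```bash
python3 t.py 15
```

```text
tcp gauge 0.0125 0.0022 0.0805 F [ 2.6 -0.1  9.2] 15.95
side roller X mm -3.0 score 0.915
scene roller X mm -1.0 score 0.97
```

>>> carry_out(plan=[[[0,0,0,0,0,0.4,85.4],[0,0,0,0,0,0.9,85.4],[0,0,0,0,0,1.5,85.4],[0,0,0,0,0,2.3,85.4],[0,0,0,0,0,3.5,85.4],[0,0,0,0,0,6,85.4],[0,0,0,0,0,15,85.4],[0,0,0,0,0,40,85.4],[0,0,0,10,-3,75,85.4],[0,0,0,30,-10,110,85.4],[0,0,0,50,-16,125,85.4],[0,0,0,50,-16,125,85.4],[0,0,0,50,-16,125,85.4]]])

```text
clock: 17.35
tcp_pos: [0.6061, -0.0698, 0.2034]
orientation: [-0.0, 0.156, 0.988, 0.0]
wrist_force: [-1.0, -0.0, -0.6]
finger_gap: 0.0852
grip_force: 0.0
```

```bash
python3 t.py 16; python3 -c "
from m import *
grab('wrist','wrist16')
im=cv2.imread('pics/wrist16.png');cv2.imwrite('pics/w16b.png',np.clip(im*1.4,0,255).astype('uint8'))"
```

```text
tcp gauge 0.0625 0.002 0.2034 F [-1.  -0.  -0.6] 17.35
side roller X mm -3.0 score 0.924
scene roller X mm -2.0 score 0.979
```

View pics/w16b.png

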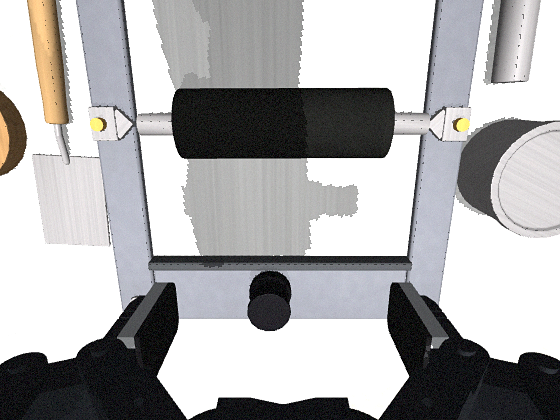

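The roller now lies between the tips. Its shaft is at about row 123, and the tips are near (132,124) and (428,125).

```bash
python3 - <<'E'
import cv2
im=cv2.imread('pics/wrist16.png',0)
for r in range(118,132): print(r,im[r,124:138].tolist(),im[r,422:436].tolist())
E
for b in 123.5 124.5 125.5; do python3 w.py wrist16 "(132.3,$b)" "(427.8,$b)" 187 380 75 170|tail -2; done
```

```text
118 [172, 177, 145, 48, 41, 50, 110, 124, 106, 110, 87, 49, 88, 148] [139, 137, 138, 137, 137, 137, 134, 139, 52, 47, 44, 114, 178, 172]
119 [172, 169, 172, 143, 41, 46, 44, 87, 59, 103, 84, 55, 89, 149] [148, 146, 144, 142, 141, 143, 140, 142, 37, 41, 111, 181, 177, 176]
120 [170, 168, 170, 171, 137, 41, 42, 42, 51, 105, 87, 58, 119, 155] [86, 151, 148, 148, 147, 148, 150, 149, 61, 141, 177, 176, 171, 171]
121 [168, 168, 164, 164, 168, 177, 74, 49, 51, 60, 54, 38, 124, 162] [157, 159, 153, 150, 154, 151, 152, 149, 167, 178, 172, 172, 170, 172]
122 [168, 169, 166, 159, 166, 177, 179, 78, 51, 53, 54, 42, 133, 166] [155, 153, 157, 154, 153, 156, 153, 149, 164, 172, 171, 174, 170, 170]
123 [165, 163, 162, 162, 172, 172, 171, 178, 79, 52, 51, 49, 98, 168] [159, 158, 158, 156, 155, 156, 154, 151, 172, 175, 172, 173, 168, 168]
124 [162, 160, 166, 171, 171, 171, 171, 179, 114, 51, 52, 48, 100, 166] [160, 156, 160, 161, 161, 158, 156, 155, 173, 175, 171, 167, 167, 174]
125 [162, 165, 170, 169, 170, 171, 172, 144, 37, 45, 54, 47, 97, 163] [159, 160, 159, 161, 163, 160, 157, 160, 174, 171, 164
[... 410 characters left out ...]
2, 180, 185, 173, 169, 171]
129 [169, 170, 170, 176, 107, 37, 49, 75, 128, 118, 109, 91, 52, 89] [153, 151, 152, 145, 153, 152, 132, 38, 43, 118, 182, 172, 173, 176]
130 [172, 169, 172, 108, 42, 39, 59, 137, 132, 119, 110, 98, 65, 83] [145, 143, 141, 145, 141, 145, 136, 56, 41, 39, 147, 178, 177, 174]
131 [171, 171, 106, 43, 40, 115, 137, 135, 132, 119, 115, 102, 70, 35] [138, 137, 139, 141, 138, 138, 133, 138, 91, 42, 46, 184, 181, 173]
tips 0.2308 O [ 0.5454 -0.0521] yaw -0.3126
roller X at y=-100,0,100 -0.75 -1.05 -1.34
tips 0.231 O [ 0.5461 -0.0523] yaw -0.3126
roller X at y=-100,0,100 -1.51 -1.81 -2.1
tips 0.2312 O [ 0.5469 -0.0526] yaw -0.3126
roller X at y=-100,0,100 -2.27 -2.57 -2.86
```

The shaft is about 1.7 mm short of the line. I'll do a short second lean, with the pads centred over the top line this time, to finish the roll and hold again.

>>> carry_out(plan=[[[0,0,0,-20,6.5,-5,85.4],[0,0,0,-45,14.5,-20,85.4],[0,0,0,-63.3,20.4,-50,85.4],[0,0,0,-63.3,20.4,-85,85.4],[0,0,0,-63.3,20.4,-105,85.4],[0,0,0,-63.3,20.4,-113,85.4],[0,0,0,-63.3,20.4,-117,85.4],[0,0,0,-63.3,20.4,-117,85.4],[0,0,0,-63.3,20.4,-117,85.4],[0,0,0,-63.3,20.4,-117,85.4]]])

```text
clock: 18.5
tcp_pos: [0.5441, -0.0496, 0.0879]
orientation: [0.001, 0.156, 0.988, -0.0]
wrist_force: [0.4, -0.3, 0.2]
finger_gap: 0.0854
grip_force: 0.0
```

```bash
python3 t.py 17
```

```text
tcp gauge -0.0026 0.0021 0.0879 F [ 0.4 -0.3  0.2] 18.5
side roller X mm -3.0 score 0.924
scene roller X mm -2.0 score 0.978
```

>>> carry_out(plan=[[[0,0,0,0,0,-2,85.4],[0,0,0,0,0,-4,85.4],[0,0,0,0,0,-5,85.4],[0,0,0,0,0,-5.6,85.4],[0,0,0,0,0,-5.6,85.4],[0,0,0,0,0,-5.6,85.4]]])

```text
clock: 19.2
tcp_pos: [0.5437, -0.0496, 0.0817]
orientation: [0.001, 0.156, 0.988, -0.0]
wrist_force: [-0.6, -0.0, 4.4]
finger_gap: 0.0855
grip_force: 2.2
```

>>> carry_out(plan=[[[0,0,0,0,0,-0.3,85.4],[0,0,0,0,0,-0.6,85.4],[0,0,0,0,0,-0.9,85.4],[0,0,0,0,0,-1.2,85.4],[0,0,0,0,0,-1.2,85.4]]])

```text
clock: 19.7
tcp_pos: [0.5442, -0.0497, 0.0812]
orientation: [0.001, 0.156, 0.988, -0.0]
wrist_force: [-0.4, -0.1, 8.4]
finger_gap: 0.0852
grip_force: 4.3
```

>>> carry_out(plan=[[[0,0,0,0,0,-0.3,85.4],[0,0,0,0,0,-0.6,85.4],[0,0,0,0.6,-0.2,-0.6,85.4],[0,0,0,1.4,-0.4,-0.6,85.4],[0,0,0,2.2,-0.7,-0.6,85.4],[0,0,0,2.8,-0.9,-0.6,85.4],[0,0,0,3,-1,-0.6,85.4],[0,0,0,3,-1,-0.6,85.4]]])

```text
clock: 20.5
tcp_pos: [0.5477, -0.0508, 0.0809]
orientation: [0.002, 0.156, 0.988, -0.0]
wrist_force: [-0.3, -0.4, 10.2]
finger_gap: 0.0856
grip_force: 5.1
```

```bash
python3 t.py 18
```

```text
tcp gauge 0.0011 0.0021 0.0809 F [-0.3 -0.4 10.2] 20.5
side roller X mm 0.0 score 0.915
scene roller X mm 2.0 score 0.969
```

```bash
cat > t2.py <<'E'
from m import *
import sys
O=np.array([.546,-.0525]);x=np.array([.9517,-.307]);y=np.array([.307,.9517])
A,B=[],[]
# solve roller (dX, dz) from phase shift of shaft-end patches in both views
def shift(n,t0,t1,Ys):
    a=cv2.imread(f'pics/{n}{t0}.png',0).astype('float32'); b=cv2.imread(f'pics/{n}{t1}.png',0).astype('float32')
    c=np.load(f'pics/{n}{t1}.npz'); q=lambda X,z:proj(c,np.r_[O+x*X+y*Ys,.07+z])[0]
    u,v=q(-.0017,0).round().astype(int); r=10
    warp=np.eye(2,3,dtype='float32'); warp[:,2]=0
    cc,warp=cv2.findTransformECC(a[v-r:v+r+1,u-r:u+r+1],b[v-r:v+r+1,u-r:u+r+1],warp,cv2.MOTION_TRANSLATION,(3,200,1e-6),None,1)
    J=np.c_[(q(-.0007,0)-q(-.0017,0)),(q(-.0017,.001)-q(-.0017,0))]
    print(n,warp[:,2].round(2),'cc',round(cc,3),'J',J.round(2).tolist()); A.append(J);B.append(warp[:,2])
for n,Ys in(('side',.094),('scene',-.088)): shift(n,sys.argv[1],sys.argv[2],Ys)
print('dX,dz mm',np.linalg.lstsq(np.vstack(A),np.hstack(B),rcond=None)[0].round(2))
E
python3 t2.py 16 17; python3 t2.py 17 18;python3 t2.py 16 14;python3 t2.py 16 15
```

```text
side [0.   0.01] cc 1.0 J [[-0.3, -0.01], [-0.33, -0.32]]
scene [-0.04  0.13] cc 0.991 J [[-0.13, -0.04], [0.27, -0.33]]
dX,dz mm [ 0.15 -0.22]
side [-0.62 -0.47] cc 0.948 J [[-0.3, -0.01], [-0.33, -0.32]]
scene [-0.25  0.88] cc 0.99 J [[-0.13, -0.04], [0.27, -0.33]]
dX,dz mm [ 2.18 -0.81]
side [-0.19  0.02] cc 0.979 J [[-0.3, -0.01], [-0.33, -0.32]]
scene [-0.05  0.5 ] cc 0.971 J [[-0.13, -0.04], [0.27, -0.33]]
dX,dz mm [ 0.74 -0.87]
side [-0.25 -0.07] cc 0.972 J [[-0.3, -0.01], [-0.33, -0.32]]
scene [-0.05  0.54] cc 0.994 J [[-0.13, -0.04], [0.27, -0.33]]
dX,dz mm [ 0.94 -0.8 ]
```

The roller moved 2.2 mm, as the tip's travel predicts, so it should be within about 0.5 mm of the line. I'll hold it there and then lift.

>>> carry_out(plan=[[[0,0,0,0,0,0,85.4],[0,0,0,0,0,0,85.4],[0,0,0,0,0,0,85.4],[0,0,0,0,0,0,85.4],[0,0,0,0,0,0,85.4],[0,0,0,0,0,0,85.4],[0,0,0,0,0,0,85.4],[0,0,0,0,0,0,85.4],[0,0,0,0,0,0,85.4],[0,0,0,0,0,0,85.4],[0,0,0,0,0,0,85.4]]])

```text
clock: 21.7
tcp_pos: [0.5477, -0.0508, 0.081]
orientation: [0.002, 0.156, 0.988, -0.0]
wrist_force: [0.2, -0.4, 10.7]
finger_gap: 0.0856
grip_force: 5.1
```

>>> carry_out(plan=[[[0,0,0,0,0,0.5,85.4],[0,0,0,0,0,1,85.4],[0,0,0,0,0,1.6,85.4],[0,0,0,0,0,2.2,85.4],[0,0,0,0,0,3,85.4],[0,0,0,0,0,5,85.4],[0,0,0,0,0,12,85.4],[0,0,0,0,0,40,85.4],[0,0,0,10,-3,75,85.4],[0,0,0,35,-11,110,85.4],[0,0,0,62,-20,124,85.4],[0,0,0,62,-20,124,85.4],[0,0,0,62,-20,124,85.4],[0,0,0,62,-20,124,85.4]]])

```text
clock: 23.1
tcp_pos: [0.6067, -0.07, 0.2022]
orientation: [-0.002, 0.155, 0.988, 0.0]
wrist_force: [-0.2, 0.8, 0.3]
finger_gap: 0.0855
grip_force: 0.0
```

```bash
python3 t.py 19; python3 t2.py 17 19|tail -1; python3 - <<'E'
from m import *
grab('wrist','wrist19')
im=cv2.imread('pics/wrist19.png',0)
for r in range(110,136): print(r,im[r,122:142].tolist(),im[r,420:436].tolist())
E
python3 w.py wrist19 "(132.3,124.2)" "(427.2,125)" 187 380 75 170
```

```text
tcp gauge 0.0631 0.002 0.2022 F [-0.2  0.8  0.3] 23.1
side roller X mm -1.0 score 0.896
scene roller X mm -1.0 score 0.974
dX,dz mm [1.27 0.01]
110 [45, 49, 109, 127, 125, 126, 134, 135, 123, 113, 111, 83, 47, 35, 98, 222, 208, 204, 205, 209] [223, 222, 226, 55, 33, 52, 86, 110, 115, 123, 135, 120, 119, 123, 125, 110]
111 [44, 51, 49, 92, 128, 122, 138, 134, 127, 120, 110, 86, 59, 37, 95, 225, 208, 206, 210, 212] [179, 176, 184, 58, 28, 53, 87, 107, 116, 114, 120, 121, 122, 125, 109, 45]
112 [145, 41, 50, 47, 90, 61, 131, 138, 127, 120, 108, 93, 59, 39, 60, 225, 213, 213, 167, 168] [75, 71, 74, 79, 83, 79, 79, 81, 110, 117, 126, 125, 63, 59, 50, 48]
113 [175, 146, 74, 49, 45, 58, 131, 141, 121, 110, 110, 97, 63, 38, 25, 191, 154, 94, 93, 96] [91, 93, 92, 94, 94, 95, 90, 91, 86, 137, 125, 67, 57, 50, 45, 42]
114 [175, 174, 179, 72, 39, 49, 62, 131, 125, 109, 113, 104, 50, 40, 33, 136, 105, 103, 105, 101] [108, 111, 112, 109, 109, 111, 109, 109, 65, 112, 129, 59, 46, 45, 76, 180]
115 [169, 168, 173, 182, 75, 47, 50, 89, 125, 116, 104, 106, 45, 33, 31, 132, 124, 123, 122, 124] [127, 128
[... 3110 characters left out ...]
42]
133 [79, 41, 66, 137, 137, 133, 136, 138, 136, 136, 138, 124, 115, 110, 80, 40, 40, 99, 89, 91] [83, 86, 92, 90, 88, 96, 122, 136, 131, 130, 132, 134, 133, 139, 117, 47]
134 [40, 50, 76, 137, 133, 131, 136, 128, 133, 134, 136, 122, 116, 110, 82, 47, 35, 153, 181, 90] [147, 29, 41, 77, 106, 118, 126, 131, 133, 132, 133, 130, 134, 134, 135, 88]
135 [58, 64, 141, 134, 132, 136, 134, 136, 134, 132, 139, 128, 116, 111, 88, 48, 35, 104, 226, 210] [152, 26, 48, 83, 111, 118, 131, 133, 134, 131, 131, 134, 135, 133, 136, 137]
resid 0.9362330404358659
resid 0.5463984295710702
apparent radius mm 24.73610106034233
tips 0.2305 O [ 0.5482 -0.0532] yaw -0.3152
roller X at y=-100,0,100 -1.45 -2.13 -2.81
```

```bash
python3 w.py wrist19 "(132.3,121.3)" "(426.3,121.5)" 187 380 75 170;python3 w.py wrist16 "(132.5,123.8)" "(426.3,124.7)" 187 380 75 170
```

```text
resid 0.9362330404358659
resid 0.5463984295710702
apparent radius mm 24.73610106034233
tips 0.2292 O [ 0.5458 -0.0528] yaw -0.3132
roller X at y=-100,0,100 0.77 0.29 -0.19
resid 0.7685887506009124
resid 0.5711116526895808
apparent radius mm 24.880752211466234
tips 0.2296 O [ 0.5458 -0.0527] yaw -0.3156
roller X at y=-100,0,100 -1.02 -1.62 -2.21
```

The roller is within about 0.5 mm of the line and square to about 5 mrad, and the hand is clear. Handing in.

```bash
python3 -c "
from workcell import order; print(order.hand_in())"
```

```text
the job is handed in; nothing more can be done
None
```

The job is handed in: the roller rests square on the pointer line, within about 0.5 mm, after a second 2 mm lean fixed a first stop 1.7 mm short; the final hold lasted over a second at about 10 N, and press readings peaked at 11.9 N.

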